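# Press a shaker insert into a spice jar and ease the lever back up

## Robot

A 7-joint arm with a two-finger parallel gripper is mounted at the origin on the work surface. World frame = base frame: x ahead of the robot, y to its left, z up, the work surface at z = 0. Lengths are in m, angles in rad, forces in N, time in s.
With the tool pointing down it reaches from about 0.425 to 0.825 m from the base axis. Payload 3.6 kg.
Tool frame: the origin (TCP) lies where the fingers leave the gripper's body, on its centre line; the fingertips stand 73 mm ahead of it and the grasp point (between the pads) lies 54 mm ahead of it; x points along the fingers, y is the direction in which the jaws open and shut, and the axes are right-handed (so a half turn about x gives the same grasp; the last joint's range is limited). The gripper opens to 85 mm and grips with 20 to 120 N. Pads are 22 mm wide; open, the fingers measure 114 mm over their backs; the gripper's body (76 mm by 85 mm) begins 54 mm behind the grasp point. The pads swing forward as they close: fully open they stand 13 mm farther back than shut.
Start: joints at [-1.298, 0.615, -0.013, 1.423, 0.008, 1.103, -0.04], TCP at [0.191, 0.621, 0.304] pointing down, gripper open.
Joint ranges: [-3.12, 3.12], [-0.3, 2.06], [-1.34, 1.32], [0.26, 2.42], [-1.36, 4.5], [0.01, 1.98], [-2.84, 2.84]. Speed limits (rad/s): [2.79, 2.79, 3.14, 3.14, 3.14, 3.14, 3.14].

## Interface

Orientations are given as a unit quaternion [x, y, z, w].
In Python, from station import arm, snapshot, camera_info, ticket gives the robot as it stands. Calls block until the motion is done:
- arm.movep(position, orientation): joint-space move of the TCP to a pose.
- arm.line_to(position, velocity=0.15, ori=None): straight line of the TCP; ori=None keeps the orientation; velocity is the mean speed in m/s.
- arm.move_j(angles): joint-space move.
- arm.move_gripper(opening, effort=None): opening from 0.0 (shut) to 1.0 (fully open); effort is the grip in N (None keeps the last); returns when the fingers have stopped.
- arm.pause(seconds).
- arm.ik(position, orientation): joint angles nearest the present ones, or None.
- snapshot(name): name is "scene" or "side" or "wrist"; returns the picture (420x560x3 uint8, blue, green, red); there is no depth.
- camera_info(name): a dict with "fx", "fy", "cx", "cy" (pixels), "R" (3x3) and "t" (3): a world point X has camera coordinates R X + t; the wrist camera has in their place "T_tool_cam" (4x4, takes a point from camera to tool coordinates, whose origin is the TCP and whose axes are the tool frame's). Camera axes: x right, y down, z forward; pixel columns grow to the right and rows downward; lengths in m; the calibration is good to about 2 mm. A picture is of the moment at which its call begins: read the wrist's pose just before it. camera_info takes no time and is no camera call.
A pose or a line that the arm cannot do raises arm.MotionError and nothing moves.
- ticket.finish_job(): hands the job in, once; it reports no verdict.
Readings, each from a call of its own:
- arm.read_time(): time.
- arm.read_joint_positions(): joint angles.
- arm.read_dq(): joint speeds.
- arm.read_effort(): joint torques, N m.
- arm.read_tool_pos(): TCP position.
- arm.read_eef_rot(): TCP orientation.
- arm.read_ft_force(): force on the tool from outside, world axes, zero at the start.
- arm.read_wrist_torque(): the same for the moment, N m.
- arm.read_opening(): opening from 0.0 (shut) to 1.0 (fully open).
Only numpy, scipy, OpenCV 4.12 (cv2) and the standard library are available. Lean on these libraries where they do the work, as an engineer would, in place of code of your own. Each camera call takes 0.05 s, during which the arm holds its last target.

## Task

The shaker insert of the open spice jar on the press's bed is only started in the jar's mouth: slide the jar into the V-shaped stop under the ram, and bring the long lever all the way down so that the ram presses the insert fully home. Then ease the spring-loaded lever all the way back up, staying with it for about four seconds so that it never springs back on its own. Leave the jar standing upright in the stop, and do not shift the plate, the bowl scraper, the closed spice jar or the loose cap.

Things in the scene. Friction and masses are not known exactly. Their poses are not given: they have to be found in the camera images.
- press: Polished aluminium lever press bolted to the shelf. Origin: on the shelf (z = 0), on the ram's vertical axis. z up; +x from the ram to the column, -y to the lever's side, +y to the open loading side, turned roughly to the robot. Bed: x -100 to +150, y -110 to +125 mm, top 40 mm above the shelf. Column: x 100 to 145, y -25 to +25 mm
- head (a point): Middle of the press's head (box, press x -23 to +147, y -25 to +25 mm, from 172 to 262 mm above the shelf; nothing stands out on the loading side). On the lever's side the spring drum (diameter 68 mm) and the shaft bearing stand out to y -91 mm at x +45 mm, 212 mm up
- ram_foot (a point): Centre of the underside of the ram's flat round foot, diameter 38 mm: 152 mm above the shelf with the lever up, about 113 mm fully down
- nest (a point): Point on the bed's top (40 mm above the shelf) on the ram's axis: centre of the jar's underside when home in the V stop. The stop: two steel plates 30 mm high, 42 mm long, 8 mm thick, on the bed at 45 degrees either side of the press's y, open to its +y; a jar pushed along -y into it touches both plates and stands on the ram's axis
- shaft (a point): Point on the lever's shaft, in the lever's plane, 212 mm above the shelf (press x +45, y -100 mm). The shaft is parallel to the press's y; the lever swings in the vertical plane through this point and points to the press's -x
- grip (a point): Centre of the long lever's black round grip (diameter 30 mm, 210 to 325 mm from the shaft), 265 mm from the shaft: 320 mm above the shelf with the lever up, about 96 mm fully down. Here the return spring pushes up with 1 to 2 N with the lever up, 6 to 7 N fully down; pressing the insert adds about 5 N. Let go, it flies up
- lever (a joint): Angle of the lever in rad: 0 = up against its stop (24 degrees above level), grows as it is pushed down, 0.873 = fully down against its stop (26 degrees below level). The ram goes down 45 mm per rad
- jar_mid (a point): Centre, half-way up, of the open amber glass spice jar: diameter 48 mm, 72 mm high to the rim without the insert (neck of diameter 42 above 60 mm), about 0.16 kg; this point is 36 mm above its underside, 76 mm above the shelf. It stands loose on the bed on the loading side (+y), 50 to 100 mm from its home; it slides easily when pushed at or below mid-height, higher up it may tip
- insert (a joint): How far the white plastic shaker insert (disc, diameter 43 mm, 2 mm thick, with a collar inside the jar's neck) has gone into the jar, in m: 0 = its disc 10 mm above the rim, 0.010 = fully home, disc on the rim. Starts between 0 and 0.004; a stiff push fit that takes about 25 N, too stiff to press by hand
- plate: White enamel plate, diameter 220 mm, 20 mm high; origin under its centre. Leave it alone
- scraper: Grey plastic bowl scraper lying flat, about 160 x 120 mm, 4 mm thick with a rib of 12 mm; origin under its centre. Leave it alone
- spare_jar: Closed amber spice jar with its black screw cap on, diameter 48 mm, 84 mm high; origin under its centre. Leave it alone
- cap: Loose black screw cap lying on the shelf, diameter 48 mm, 18 mm high; origin under its centre. Leave it alone
Mind the look-alikes: they are no part of the job. What is shaped like the part that bears jar_mid but red is not meant.

How it is judged:
On the way, in this order (a step that is already met when the one before it is completed fails the run):
1. the jar stands upright in the V stop under the ram (within 6 mm of the ram's axis), the lever still up (horizontal distance between jar_mid and nest below 0.006 m and angle between jar_mid's own z axis and vertical below 0.1 rad and value of joint lever below 0.1 rad), for 0.2 s.
2. the lever is all the way down (beyond 0.80 rad) and the insert is home (within 2 mm), the jar in the stop (value of joint lever above 0.8 rad and value of joint insert above 0.008 m and horizontal distance between jar_mid and nest below 0.008 m), for 0.2 s.
At the end, for the whole second after the job is handed in: The lever is fully up (within 0.04 rad of its upper stop), the insert is home in the jar (within 2 mm), and the jar stands still and upright (within 0.1 rad) on the bed in the V stop, its axis within 10 mm of the ram's (value of joint lever below 0.04 rad and value of joint insert above 0.008 m and horizontal distance between jar_mid and nest below 0.01 m and angle between jar_mid's own z axis and vertical below 0.1 rad and height (world z) of jar_mid below 0.082 m and linear speed of jar below 0.02 m/s); the robot touches nothing.
It fails at once if the lever springs back: it rises faster than 1 rad/s (about 0.27 m/s at the grip) (velocity of joint lever below -1 rad/s).
It fails at once if the jar tips (more than 0.35 rad) (angle between jar_mid's own z axis and vertical above 0.35 rad).
It fails at once if the plate, the scraper, the closed jar or the cap is shifted by more than 15 mm (distance of any of plate, scraper, spare_jar, cap from where it was at the start of the episode above 0.015 m).
It also fails if it takes over 67 s, if anything falls off the work surface, if the arm or the gripper's body presses on something with over 40 N, if the wrist force passes 120 N, or if a joint passes its speed limit or range.

## Working session

There is one attempt and no reset: what is moved stays moved. The work goes in short steps, each a Python script; the robot and the scene stay as the last script left them, time stands still between calls to the robot, and variables do not carry over. Pictures are saved under pics/ and viewed, and the job is handed in when it is done.

```bash
ls; mkdir -p pics; python3 - <<'E'
from station import arm, snapshot, camera_info
import cv2
for n in ("scene","side","wrist"):
    cv2.imwrite(f"pics/{n}0.png",snapshot(n))
    c=camera_info(n);print(n,c)
print(arm.read_time(),arm.read_tool_pos(),arm.read_eef_rot())
E
```

```text
pics
scene {'fx': 457.4267067236622, 'fy': 457.4267067236622, 'cx': 283.9737742662399, 'cy': 214.51825597392448, 'R': array([[-0.9957445 ,  0.09108096,  0.01404092],
       [ 0.05240184,  0.68491666, -0.72673463],
       [-0.07580854, -0.72290624, -0.68677481]]), 't': array([0.56464751, 0.10197367, 1.80332424])}
side {'fx': 540.4012412885944, 'fy': 540.4012412885944, 'cx': 271.8265436478901, 'cy': 209.5550869937731, 'R': array([[ 0.93669101, -0.34989529,  0.01353663],
       [-0.19158507, -0.54447733, -0.81660248],
       [ 0.29309574,  0.76231078, -0.57704173]]), 't': array([-0.52012572,  0.28798261,  1.61967349])}
wrist {'fx': 317.8736352743556, 'fy': 317.8736352743556, 'cx': 281.4625866897495, 'cy': 208.00109780774122, 'T_tool_cam': array([[ 6.03143591e-04, -2.68813383e-01,  9.63192089e-01,
        -6.97565808e-02],
       [ 9.99999643e-01,  7.32918946e-04, -4.21644819e-04,
        -7.84787648e-04],
       [-5.92597960e-04,  9.63191999e-01,  2.68813729e-01,
        -6.76267503e-02],
       [ 0.00000000e+00,  0.00000000e+00,  0.00000000e+00,
         1.00000000e+00]])}
0.15 [0.1912569  0.62077034 0.30299467] [ 0.10456452  0.69931054 -0.10596832  0.69914358]
```

View pics/scene0.png

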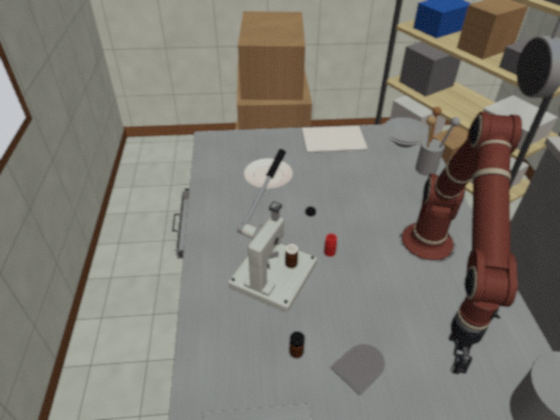

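View pics/side0.png

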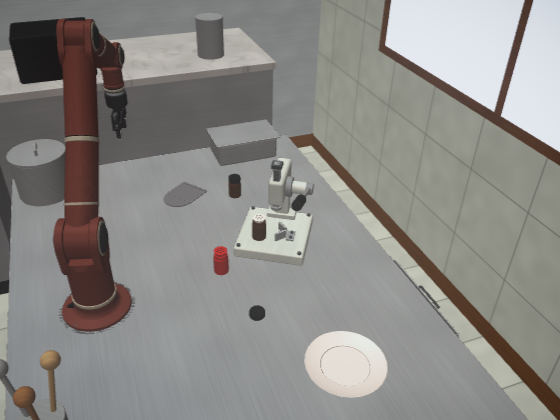

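View pics/wrist0.png

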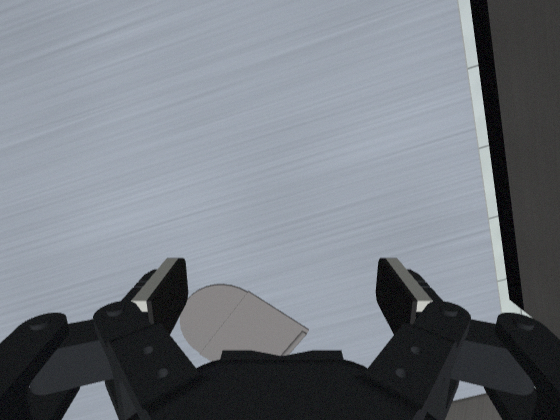

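```bash
python3 - <<'E'
import cv2,numpy as np
from station import camera_info
a=cv2.imread("pics/scene0.png")[130:380,170:400];b=cv2.imread("pics/side0.png")[140:300,190:360]
cv2.imwrite("pics/sceneC.png",cv2.resize(a,None,fx=2.4,fy=2.4,interpolation=cv2.INTER_CUBIC))
cv2.imwrite("pics/sideC.png",cv2.resize(b,None,fx=3.7,fy=3.7,interpolation=cv2.INTER_CUBIC))
for n in("scene","side"):
    c=camera_info(n);print(n,-c["R"].T@c["t"])
E
```

```text
scene [0.69360843 1.18236225 1.30465728]
side [ 0.06765084 -1.2598841   1.17682725]
```

View pics/sceneC.png

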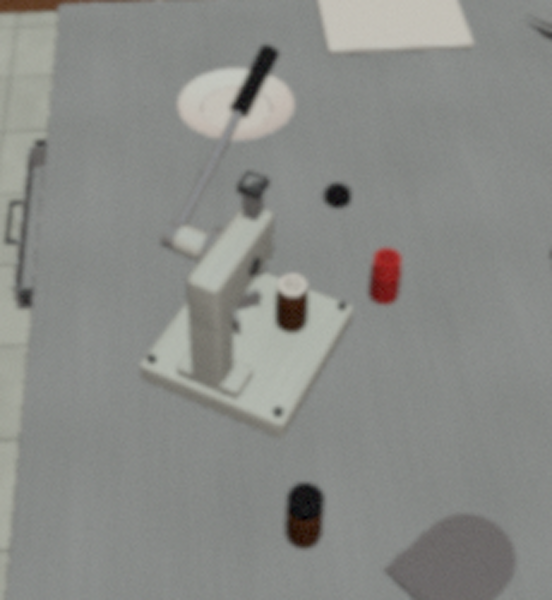

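View pics/sideC.png

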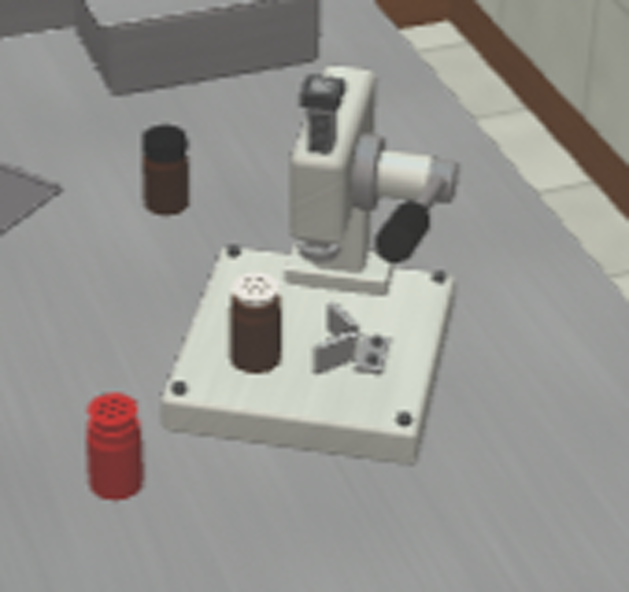

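```bash
cat > h.py <<'E'
import numpy as np,cv2
from station import arm,snapshot,camera_info,ticket
from scipy.spatial.transform import Rotation as Ro
def cam(n,pose=None):
    c=camera_info(n)
    if n!="wrist": return c,c["R"],c["t"]
    p,q=pose; T=c["T_tool_cam"]; Rt=Ro.from_quat(q).as_matrix()
    Rwc=Rt@T[:3,:3]; o=Rt@T[:3,3]+np.array(p)
    return c,Rwc.T,-Rwc.T@o
def ray(n,uv,pose=None):
    c,R,t=cam(n,pose); d=R.T@np.array([(uv[0]-c["cx"])/c["fx"],(uv[1]-c["cy"])/c["fy"],1]); return -R.T@t,d/np.linalg.norm(d)
def onz(n,uv,z,pose=None):
    o,d=ray(n,uv,pose); return o+d*(z-o[2])/d[2]
def tri(rays):
    A=sum(np.eye(3)-np.outer(d,d) for o,d in rays); b=sum((np.eye(3)-np.outer(d,d))@o for o,d in rays)
    p=np.linalg.solve(A,b); return p,[round(float(np.linalg.norm(np.cross(p-o,d))),4) for o,d in rays]
def proj(n,X,pose=None):
    c,R,t=cam(n,pose); q=R@np.array(X)+t; return np.array([c["fx"]*q[0]/q[2]+c["cx"],c["fy"]*q[1]/q[2]+c["cy"]])
E
python3 - <<'E'
from h import *
np.set_printoptions(precision=4,suppress=True)
S=lambda u,v:(u/2.4+170,v/2.4+130)
D=lambda u,v:(u/3.7+190,v/3.7+140)
for n,(a,b) in dict(b1=((278,412),(234,252)),b2=((152,358),(439,277)),b3=((342,306),(180,388)),jartop=((293,285),(256,289)),jarbot=((291,322),(257,362)),
  grip=((256,78),(405,232)),shaftend=((172,242),(443,182)),spare=((305,495),(165,138)),red=((387,256),(113,408))).items():
    print(n,*tri([ray("scene",S(*a)),ray("side",D(*b))]))
print("b4",onz("side",D(404,419),.04))
for n,p in dict(plate=(346,362),cap=(257,313),scraper=(185,193)).items(): print(n,onz("side",p,.01))
E
```

```text
b1 [0.5856 0.2745 0.0389] [0.0009, 0.0009]
b2 [0.7594 0.1662 0.0406] [0.0011, 0.0011]
b3 [0.47   0.0877 0.0399] [0.0006, 0.0006]
jartop [0.5496 0.1083 0.1168] [0.0004, 0.0004]
jarbot [0.5505 0.1078 0.0335] [0.0004, 0.0004]
grip [ 0.5867 -0.1237  0.3209] [0.0003, 0.0003]
shaftend [0.7211 0.0929 0.204 ] [0.0005, 0.0005]
spare [0.5662 0.4348 0.0814] [0.0018, 0.0018]
red [0.3935 0.0294 0.0832] [0.0015, 0.0015]
b4 [ 0.6429 -0.0201  0.04  ]
plate [ 0.6001 -0.4477  0.01  ]
cap [ 0.4346 -0.1981  0.01  ]
scraper [0.3802 0.4986 0.01  ]
```

```bash
cat >> h.py <<'E'
yaw=np.radians(58.1); ex=np.array([np.cos(yaw),np.sin(yaw),0]); ey=np.array([-np.sin(yaw),np.cos(yaw),0]); ez=np.array([0,0,1.])
O=np.array([.6077,.1019,0])
def W(x,y,z): return O+ex*x+ey*y+ez*z
def loc(p): p=np.array(p)-O; return np.array([p@ex,p@ey,p[2]])
def Q(d,y):
    d=d/np.linalg.norm(d); return Ro.from_matrix(np.c_[d,y,np.cross(d,y)]).as_quat()
def Qjar(t,s=-1): t=np.radians(t); return Q(-ey*np.cos(t)-ez*np.sin(t),s*ex)
def jdir(t): t=np.radians(t); return -ey*np.cos(t)-ez*np.sin(t)
def lev(a,r=.265):  # lever angle joint a -> grip centre & tool dir
    e=np.radians(24)-a
    p=W(.045-r*np.cos(e),-.1,.212+r*np.sin(e)); d=-(ex*np.sin(e)+ez*np.cos(e)); return p,d
E
python3 - <<'E'
from h import *
np.set_printoptions(precision=3,suppress=True)
print(loc([.550,.108,0]),loc([ 0.5867,-0.1237,0.3209]),lev(0)[0],lev(.873)[0])
for t in (10,20,30):
  for s in(-1,1):
    for nm,p in dict(far=W(-.025,.15,.092),jar=W(-.025,.052,.092),home=W(0,0,.092)).items():
        print(t,s,nm,arm.ik(p-jdir(t)*.058,Qjar(t,s)))
for s in(-1,1):
  for f in (0,.5,1):
    for a in (0,.45,.873):
      p,d=lev(a); d=d*f-ez*(1-f); d/=np.linalg.norm(d)
      print(s,f,a,arm.ik(p-d*.054,Q(d,s*ey)))
E
```

```text
[-0.025  0.052  0.   ] [-0.203 -0.101  0.321] [ 0.588 -0.118  0.32 ] [ 0.591 -0.115  0.096]
10 -1 far [-0.841  1.125 -0.232  2.326  1.629  1.624  1.287]
10 -1 jar [-0.649  1.106 -0.152  2.279  1.865  1.596  1.382]
10 -1 home [-0.562  1.088 -0.136  2.171  1.958  1.551  1.511]
10 1 far [-1.482  1.311  0.721  2.345  1.723  0.684 -2.008]
10 1 jar [-1.198  1.266  0.664  2.296  1.963  0.849 -2.077]
10 1 home [-1.058  1.216  0.607  2.186  1.977  0.908 -1.945]
20 -1 far [-0.805  1.004 -0.24   2.352  1.673  1.441  1.384]
20 -1 jar [-0.61   0.989 -0.167  2.296  1.896  1.397  1.482]
20 -1 home [-0.523  0.98  -0.156  2.182  1.963  1.347  1.609]
20 1 far [-1.478  1.217  0.806  2.373  1.922  0.507 -2.064]
20 1 jar [-1.057  1.07   0.503  2.31   2.01   0.863 -1.927]
20 1 home [-1.023  1.096  0.607  2.198  2.07   0.753 -1.89 ]
30 -1 far [-0.743  0.887 -0.253  2.358  1.699  1.251  1.502]
30 -1 jar [-0.545  0.878 -0.191  2.287  1.899  1.191  1.61 ]
30 -1 home [-0.46   0.882 -0.186  2.167  1.935  1.14   1.738]
30 1 far [-1.364  1.032  0.712  2.377  1.964  0.491 -1.95 ]
30 1 jar [-1.204  1.1    0.86   2.
[... 468 characters left out ...]
3  0.671  0.745  1.369 -0.036  1.374 -0.286]
-1 1 0.45 [-0.185  0.646  0.664  1.678 -0.501  0.983  0.109]
-1 1 0.873 [ 0.354  0.728  0.014  1.838 -0.812  0.65   0.483]
1 0 0 [ 0.091  0.48   0.115  1.47  -0.057  1.194  2.799]
1 0 0.45 [ 0.242  0.572 -0.072  1.655  0.049  0.916  2.737]
1 0 0.873 [ 0.325  0.736 -0.278  1.721  0.281  0.724  2.488]
1 0.5 0 [0.066 0.523 0.013 1.408 0.185 1.312 2.605]
1 0.5 0.45 [ 0.251  0.57  -0.074  1.659  0.032  0.908  2.754]
1 0.5 0.873 [ 0.607  0.776 -0.575  1.778  0.315  0.612  2.523]
1 1 0 [ 0.025  0.583 -0.053  1.353  0.379  1.455  2.471]
1 1 0.45 [ 0.26   0.569 -0.077  1.663  0.016  0.9    2.771]
1 1 0.873 [ 0.994  1.057 -1.18   1.818  0.848  0.708  2.14 ]
```

```bash
python3 - <<'E'
from h import *
np.set_printoptions(precision=3,suppress=True)
t=20
p=W(-.025,.15,.2)-jdir(t)*.058
arm.movep(p,Qjar(t)); print(arm.read_time())
pose=(arm.read_tool_pos(),arm.read_eef_rot());print(pose)
cv2.imwrite("pics/w1.png",snapshot("wrist"));cv2.imwrite("pics/s1.png",snapshot("side"))
print(arm.read_ft_force(),arm.read_opening())
E
```

```text
2.0833
(array([0.421, 0.189, 0.22 ]), array([ 0.947, -0.27 , -0.167, -0.048]))
[ 0.336  0.476 -0.124] 0.9992329429570447
```

View pics/w1.png

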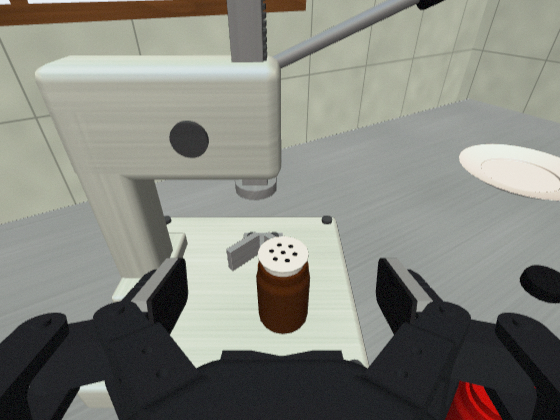

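View pics/s1.png

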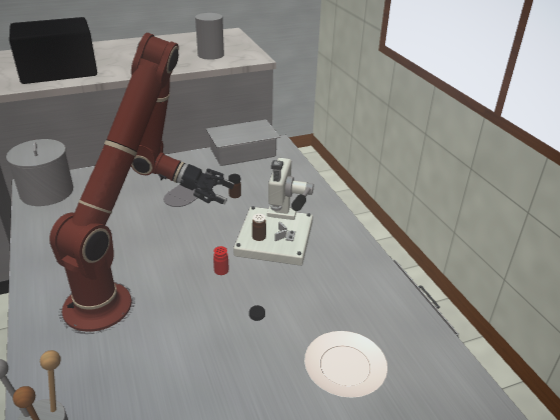

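```bash
python3 - <<'E'
from h import *
np.set_printoptions(precision=4,suppress=True)
pose=(arm.read_tool_pos(),arm.read_eef_rot())
print("pred foot",proj("wrist",W(0,0,.152),pose),"bolts",proj("wrist",W(-.085,-.095,.041),pose),proj("wrist",W(.135,-.095,.041),pose))
print("jar top loc",loc(onz("wrist",(283.5,255),.1168,pose)), "jar tri",[loc(x) if i==0 else x for i,x in enumerate(tri([ray("wrist",(283.5,255),pose),ray("scene",(293/2.4+170,285/2.4+130)),ray("side",(256/3.7+190,289/3.7+140))]))])
im=cv2.imread("pics/w1.png")[170:340,140:360]; cv2.imwrite("pics/w1c.png",cv2.resize(im,None,fx=3.4,fy=3.4,interpolation=cv2.INTER_CUBIC))
E
```

```text
pred foot [254.3154 189.5077] bolts [325.7411 221.3325] [164.293  221.3524]
jar top loc [-0.0266  0.049   0.1168] jar tri [array([-0.026 ,  0.052 ,  0.1177]), [0.0016, 0.0013, 0.0009]]
```

View pics/w1c.png

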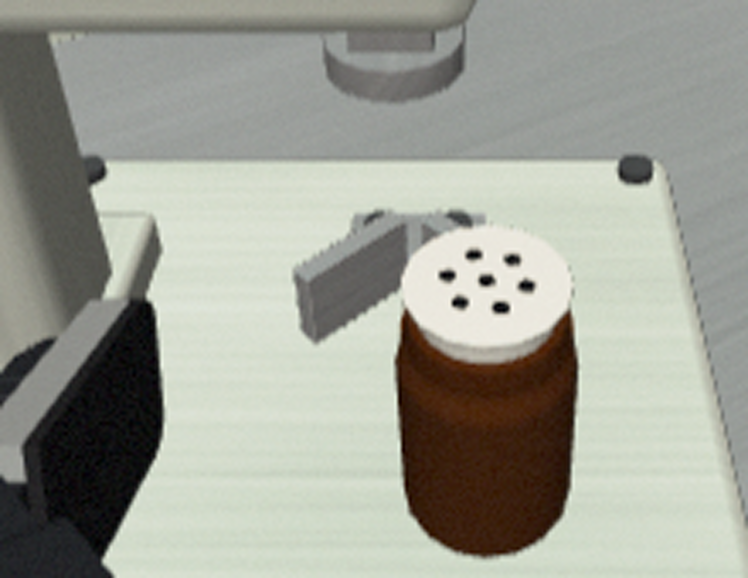

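```bash
python3 - <<'E'
from h import *
np.set_printoptions(precision=3,suppress=True)
t=20
g=lambda x,y,z=.092: W(x,y,z)-jdir(t)*.058
arm.line_to(g(-.026,.15),.15)
arm.line_to(g(-.026,.052),.08)
print(arm.read_ft_force())
cv2.imwrite("pics/w2.png",snapshot("wrist"));cv2.imwrite("pics/s2.png",snapshot("side"))
print(arm.read_time(),loc(arm.read_tool_pos()))
E
```

```text
[-0.298  0.827 -0.049]
4.525 [-0.026  0.107  0.112]
```

View pics/w2.png

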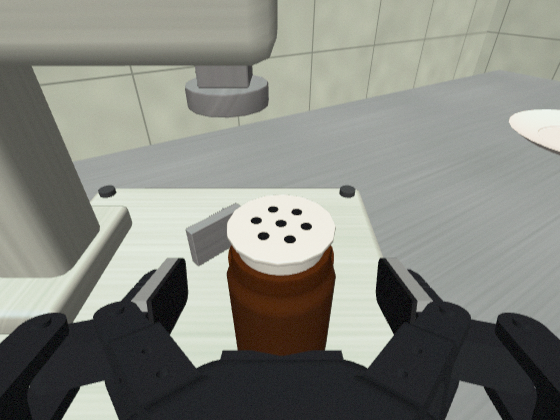

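View pics/s2.png

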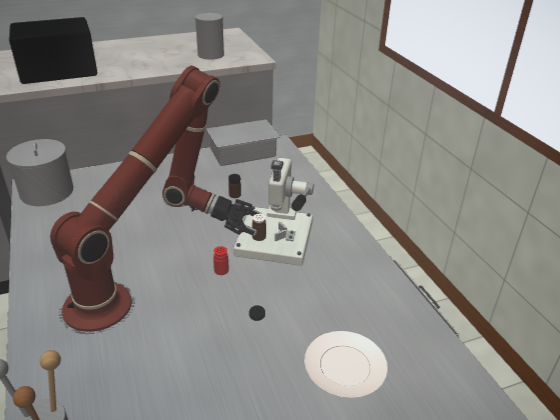

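```bash
python3 - <<'E'
from h import *
np.set_printoptions(precision=3,suppress=True)
t=20
g=lambda x,y,z=.092: W(x,y,z)-jdir(t)*.058
arm.move_gripper(0.3,20)
print(arm.read_opening(),arm.read_ft_force(),arm.read_time())
cv2.imwrite("pics/w3.png",snapshot("wrist"))
arm.line_to(g(-.001,.030),.05); print(arm.read_ft_force())
for y in (.015,.008,.003):
    arm.line_to(g(-.001,y),.03); print(y,arm.read_ft_force())
cv2.imwrite("pics/w4.png",snapshot("wrist"));print(arm.read_time(),arm.read_opening())
E
```

```text
0.5470120958658101 [-1.083  0.091  0.574] 4.9583
[-0.152  0.292 -0.394]
0.015 [ 0.66  -0.574  0.754]
0.008 [ 1.187 -0.376  1.785]
0.003 [1.414 0.004 1.815]
7.225 0.5525004728682386
```

View pics/w3.png

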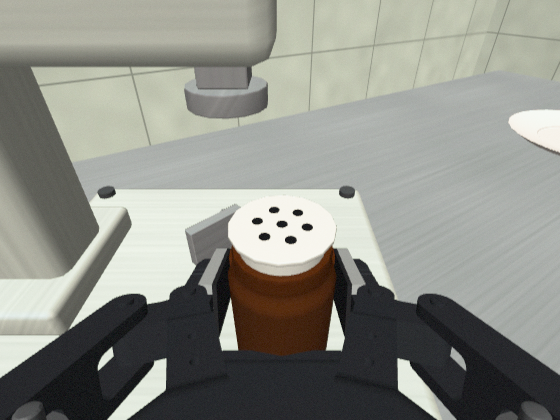

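View pics/w4.png

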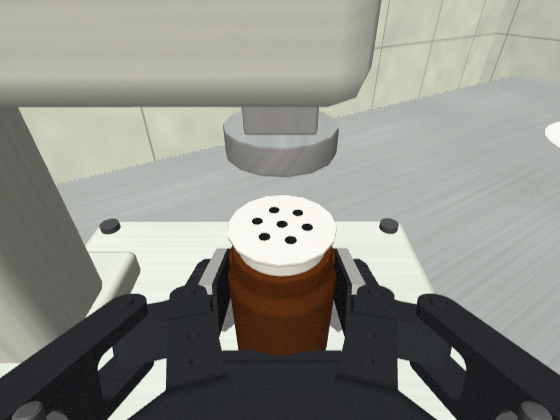

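```bash
python3 - <<'E'
from h import *
np.set_printoptions(precision=3,suppress=True)
t=20
g=lambda x,y,z=.092: W(x,y,z)-jdir(t)*.058
f0=arm.read_ft_force()@ey
y=.003
while y>-.008:
    y-=.001; arm.line_to(g(-.001,y),.02); f=arm.read_ft_force(); print(round(y,4),f@ey-f0,f@ex)
    if f@ey-f0>5: break
pose=(arm.read_tool_pos(),arm.read_eef_rot())
im=snapshot("wrist");cv2.imwrite("pics/w5.png",im)
arm.move_gripper(0.8)
print(arm.read_time(),loc(arm.read_tool_pos()),arm.read_ft_force())
cv2.imwrite("pics/w5b.png",snapshot("wrist"))
E
```

```text
0.002 2.078421594741887 0.7720689702613327
0.001 2.8254221541446176 0.5936740160705252
0.0 4.271440114175578 0.08343375335655871
-0.001 7.143210585649042 -0.5922301020978193
8.6167 [-0.001  0.053  0.111] [-0.304 -1.034 -0.032]
```

View pics/w5b.png

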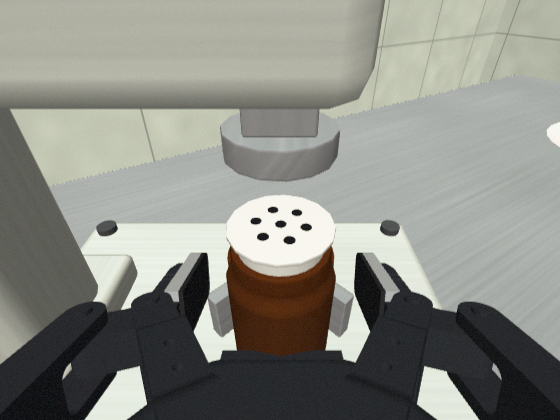

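```bash
python3 - <<'E'
from h import *
np.set_printoptions(precision=4,suppress=True)
t=20
g=lambda x,y,z=.092: W(x,y,z)-jdir(t)*.058
arm.move_gripper(1.0)
arm.line_to(g(-.001,.11),.12)
pose=(arm.read_tool_pos(),arm.read_eef_rot())
im=snapshot("wrist");cv2.imwrite("pics/w6.png",im)
b=snapshot("side");cv2.imwrite("pics/s6.png",cv2.resize(b[150:290,200:340],None,fx=4,fy=4,interpolation=cv2.INTER_CUBIC))
print("pred jar top",proj("wrist",W(0,0,.1175),pose),"foot",proj("wrist",W(0,0,.152),pose),"side top",(proj("side",W(0,0,.1175))-[200,150])*4)
m=(im.min(2)>170).astype(np.uint8); m[:150]=0
n,l,s,c=cv2.connectedComponentsWithStats(m); print([(s[i],c[i]) for i in range(1,n) if 150<s[i,4]])
print(arm.read_time())
E
```

```text
pred jar top [278.3669 130.1702] foot [278.0787  76.4593] side top [305.2882 262.2838]
[(array([   32,   161,   394,   207, 41974], dtype=int32), array([253.1328, 266.4189]))]
10.1583
```

View pics/w6.png

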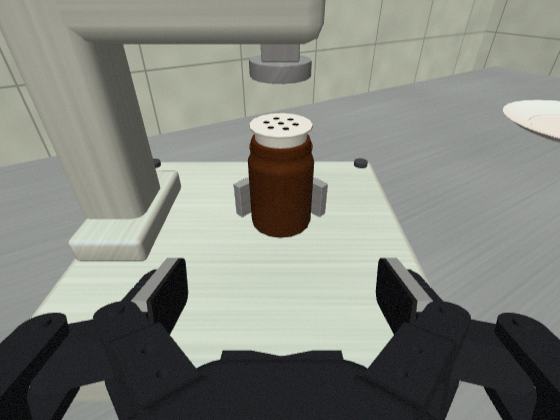

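View pics/s6.png

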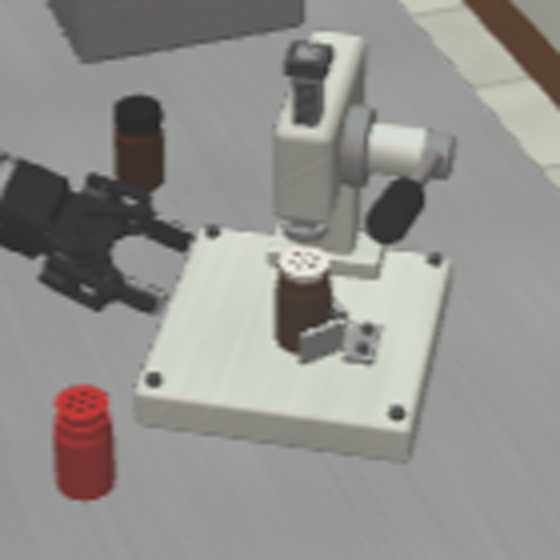

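```bash
python3 - <<'E'
from h import *
np.set_printoptions(precision=3,suppress=True)
t=20
g=lambda x,y,z=.092: W(x,y,z)-jdir(t)*.058
arm.line_to(g(-.001,.14),.15)
arm.line_to(g(-.06,.16,.30),.2)
p,d=lev(0)
q=Q(d,-ey)
pre=p-d*.054-d*.13
print(arm.ik(pre,q),arm.ik(p-d*.054,q),arm.ik(pre+ey*.15,q))
arm.movep(pre+ey*.15-ex*.05,q)
arm.movep(pre,q)
pose=(arm.read_tool_pos(),arm.read_eef_rot())
cv2.imwrite("pics/w7.png",snapshot("wrist"));b=snapshot("side");cv2.imwrite("pics/s7.png",b);cv2.imwrite("pics/c7.png",snapshot("scene"))
print(arm.read_time(),pose,arm.read_joint_positions(),"pred grip ends",proj("wrist",lev(0,.21)[0],pose),proj("wrist",p,pose),proj("wrist",lev(0,.325)[0],pose))
E
```

```text
[-0.505  0.768  1.133  1.031 -0.266  1.744 -0.101] [-0.533  0.805  1.134  1.374 -0.299  1.408 -0.039] [-0.862  0.541  1.136  1.416 -0.089  1.616 -0.309]
14.45 (array([ 0.628, -0.055,  0.487]), array([-0.476, -0.265,  0.734, -0.407])) [-0.479  0.728  1.014  1.032 -0.19   1.732 -0.164] pred grip ends [281.054 135.76 ] [281.062 204.21 ] [281.071 270.542]
```

View pics/w7.png

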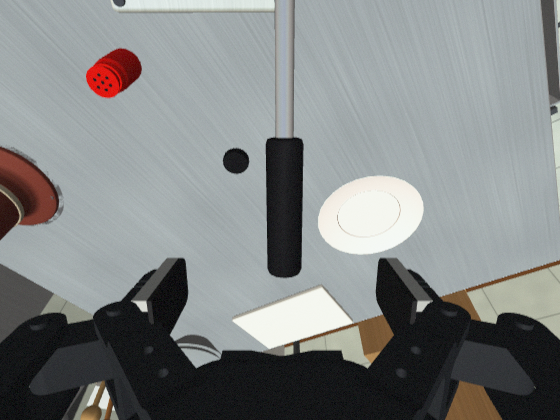

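View pics/s7.png

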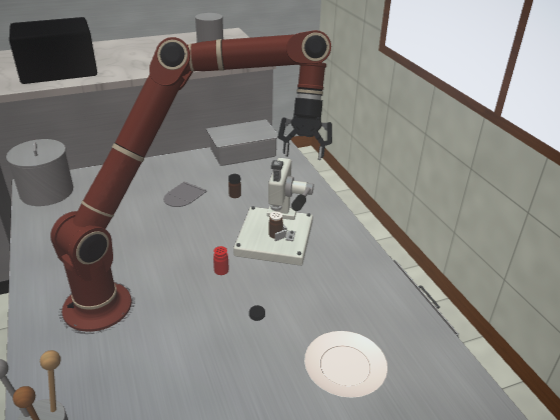

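```bash
sed -i 's/-r\*np.cos(e),-.1,/-r*np.cos(e),-.1025,/' h.py; python3 - <<'E'
from h import *
np.set_printoptions(precision=3,suppress=True)
for f in(1,.6):
  for a in np.linspace(0,.88,5):
      p,d=lev(a); d=d*f-ez*(1-f); d/=np.linalg.norm(d)
      print(f,a,arm.ik(p-d*.054,Q(d,-ey)))
p,d=lev(0)
arm.line_to(p-d*.054,.12)
print(arm.read_ft_force(),arm.read_time(),arm.read_joint_positions())
cv2.imwrite("pics/w8.png",snapshot("wrist"))
E
```

```text
1 0.0 [-0.488  0.754  0.998  1.365 -0.204  1.391 -0.128]
1 0.22 [-0.383  0.695  0.896  1.53  -0.354  1.191 -0.024]
1 0.44 [-0.225  0.668  0.738  1.667 -0.539  1.014  0.144]
1 0.66 [-0.03   0.687  0.538  1.771 -0.774  0.879  0.383]
1 0.88 [ 0.177  0.755  0.303  1.839 -1.032  0.796  0.669]
0.6 0.0 [-0.432  0.685  0.949  1.407 -0.299  1.343 -0.077]
0.6 0.22 [-0.344  0.665  0.864  1.55  -0.404  1.171  0.017]
0.6 0.44 [-0.23   0.67   0.743  1.664 -0.533  1.015  0.137]
0.6 0.66 [-0.106  0.702  0.598  1.749 -0.691  0.882  0.287]
0.6 0.88 [ 0.02   0.755  0.428  1.804 -0.866  0.769  0.456]
[0.603 0.157 0.697] 15.6833 [-0.488  0.754  1.     1.364 -0.205  1.391 -0.127]
```

View pics/w8.png

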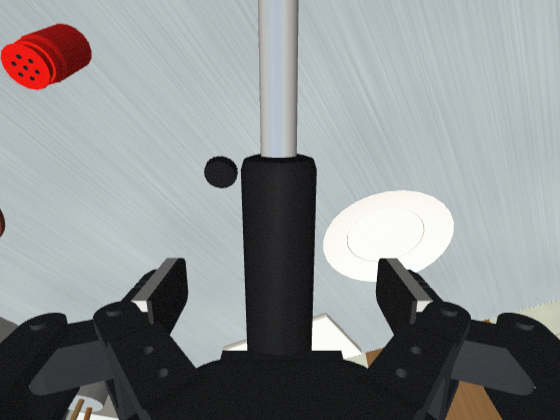

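```bash
cat >> h.py <<'E'
def golev(a,v):
    p,d=lev(a); arm.line_to(p-d*.054,v,ori=Q(d,-ey))
E
python3 - <<'E'
from h import *
np.set_printoptions(precision=2,suppress=True)
arm.move_gripper(0.0,60); print(arm.read_opening(),arm.read_ft_force(),arm.read_time())
for a in np.arange(.1,.81,.1):
    golev(a,.07); f=arm.read_ft_force(); print(round(a,2),f,arm.read_time())
    if np.linalg.norm(f)>40: break
cv2.imwrite("pics/w9.png",snapshot("wrist"));b=snapshot("side");cv2.imwrite("pics/s9.png",b)
print(arm.read_joint_positions())
E
```

```text
0.3284417435691525 [-1.79  1.77  1.75] 16.2833
0.1 [-3.96  3.13  3.05] 16.8167
0.2 [-4.49  2.6   2.84] 17.35
0.3 [-4.67  4.44  3.03] 17.8833
0.4 [-4.38  3.1   3.62] 18.4167
0.5 [-5.18  2.52  5.26] 18.95
0.6 [-4.96  3.28  5.12] 19.4833
0.7 [-5.23  1.88  7.18] 20.0167
0.8 [-4.63  2.15  7.63] 20.55
[ 0.07  0.73  0.44  1.82 -0.96  0.85  0.59]
```

View pics/w9.png

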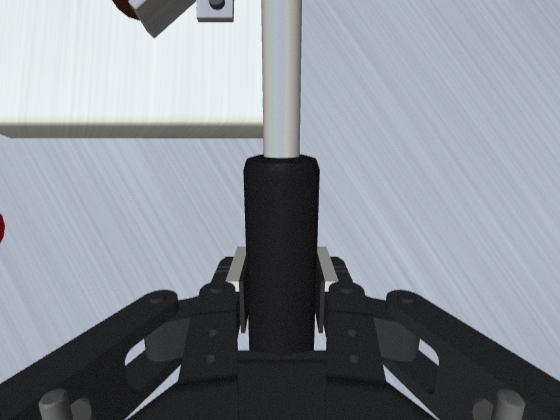

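View pics/s9.png

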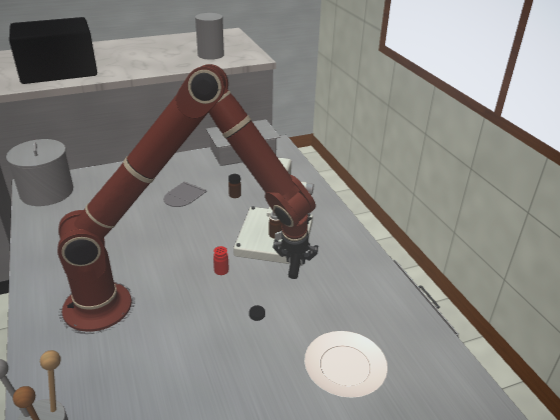

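```bash
python3 - <<'E'
from h import *
np.set_printoptions(precision=2,suppress=True)
for a in (.82,.84,.85,.86,.865,.87,.875,.88,.885,.89):
    golev(a,.04); f=arm.read_ft_force(); print(a,f,arm.read_time())
    if f[2]>22: break
arm.pause(.5); print(arm.read_ft_force(),arm.read_time(),loc(arm.read_tool_pos()))
cv2.imwrite("pics/w10.png",snapshot("wrist"))
b=snapshot("scene");cv2.imwrite("pics/c10.png",cv2.resize(b[180:320,200:360],None,fx=4,fy=4,interpolation=cv2.INTER_CUBIC))
E
```

```text
0.82 [-5.81  1.61  8.29] 20.9333
0.84 [-6.3   2.3   8.41] 21.2167
0.85 [-8.18  2.01 10.15] 21.4667
0.86 [-9.4   0.36 15.9 ] 21.7167
0.865 [-10.85   0.94  20.31] 21.9667
0.87 [-11.94   0.52  22.14] 22.2167
[-13.01   0.66  21.86] 22.7167 [-0.22 -0.1   0.15]
```

View pics/c10.png

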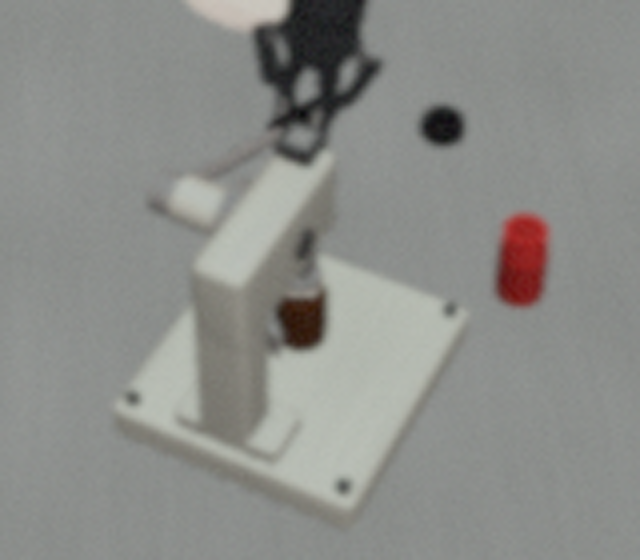

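View pics/w10.png

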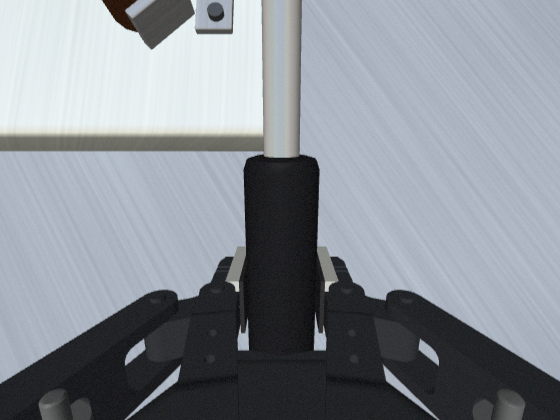

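```bash
python3 - <<'E'
from h import *
np.set_printoptions(precision=2,suppress=True)
for a in (.85,.8,.7,.6,.5,.4,.3,.2,.1,.04,.02,.01,0,-.005,-.01,-.015):
    golev(a,.05 if a>.03 else .02); f=arm.read_ft_force(); print(a,f,arm.read_time())
    if a<.03 and f[2]<-6: break
cv2.imwrite("pics/w11.png",snapshot("wrist"));b=snapshot("side");cv2.imwrite("pics/s11.png",b)
E
```

```text
0.85 [-7.18  2.35  9.93] 23.075
0.8 [-5.19  2.45  6.7 ] 23.4917
0.7 [-5.77  2.38  6.2 ] 24.1833
0.6 [-5.19  4.19  5.96] 24.875
0.5 [-5.38  3.91  5.45] 25.5667
0.4 [-4.05  3.48  4.81] 26.2583
0.3 [-4.23  3.03  3.73] 26.95
0.2 [-4.03  3.43  3.41] 27.6417
0.1 [-5.53  3.76  2.11] 28.3333
0.04 [-4.18  4.11  2.45] 28.8083
0.02 [-4.35  3.1   2.18] 29.225
0.01 [-4.9   3.77  2.44] 29.5083
0 [-4.26  2.97  1.15] 29.7917
-0.005 [-5.    0.71 -2.43] 30.0417
-0.01 [-4.76 -1.03 -7.17] 30.2917
```

View pics/w11.png

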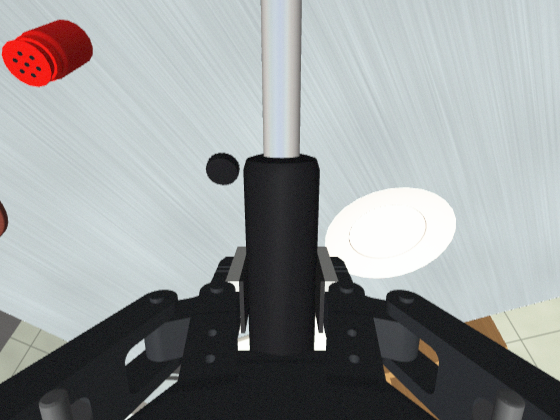

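View pics/s11.png

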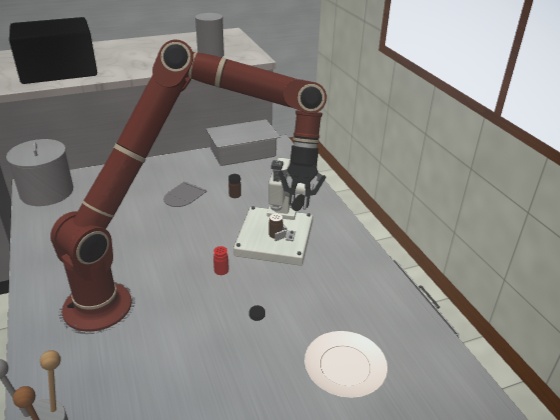

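```bash
python3 - <<'E'
from h import *
np.set_printoptions(precision=3,suppress=True)
golev(-.004,.02)
arm.move_gripper(1.0); print(arm.read_ft_force())
p,d=lev(0); arm.line_to(p-d*.18,.12)
pose=(arm.read_tool_pos(),arm.read_eef_rot())
im=snapshot("wrist");cv2.imwrite("pics/w12.png",im)
t=20
arm.movep(p-d*.184+ey*.15-ex*.05,Q(d,-ey))
arm.movep(W(-.06,.16,.30)-jdir(t)*.058,Qjar(t))
arm.line_to(W(-.001,.11,.15)-jdir(t)*.058,.15)
pose2=(arm.read_tool_pos(),arm.read_eef_rot())
cv2.imwrite("pics/w13.png",snapshot("wrist"))
b=snapshot("side");cv2.imwrite("pics/s13.png",cv2.resize(b[150:290,200:340],None,fx=4,fy=4,interpolation=cv2.INTER_CUBIC))
b=snapshot("scene");cv2.imwrite("pics/c13.png",cv2.resize(b[140:320,200:360],None,fx=3.3,fy=3.3,interpolation=cv2.INTER_CUBIC))
print(arm.read_time(),arm.read_ft_force(),"pred home top/foot",proj("wrist",W(0,0,.114),pose2),proj("wrist",W(0,0,.152),pose2),"side",(proj("side",W(0,0,.114))-[200,150])*4,"rim px/mm",proj("wrist",W(0,0,.122),pose2))
E
```

```text
[-0.002 -0.743  0.078]
36.4417 [0.336 0.183 0.731] pred home top/foot [279.6   204.428] [279.406 161.315] side [305.212 265.671] rim px/mm [279.562 195.991]
```

View pics/w12.png

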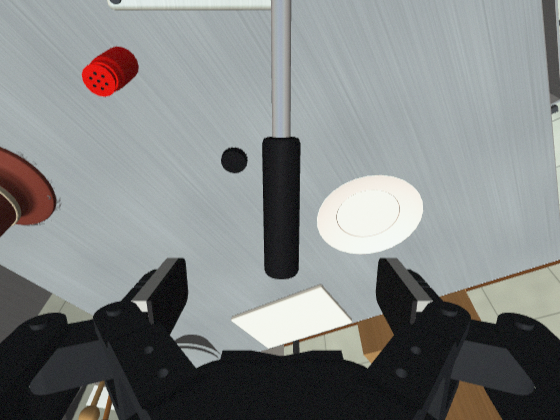

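View pics/w13.png

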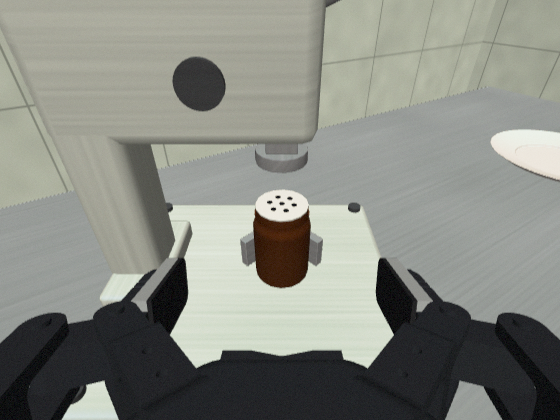

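View pics/s13.png

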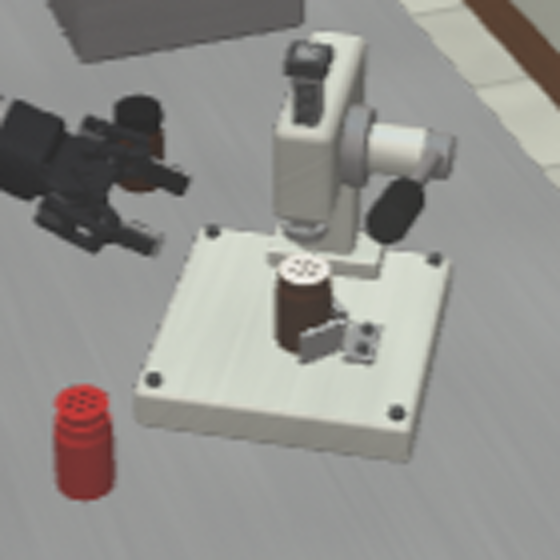

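View pics/c13.png

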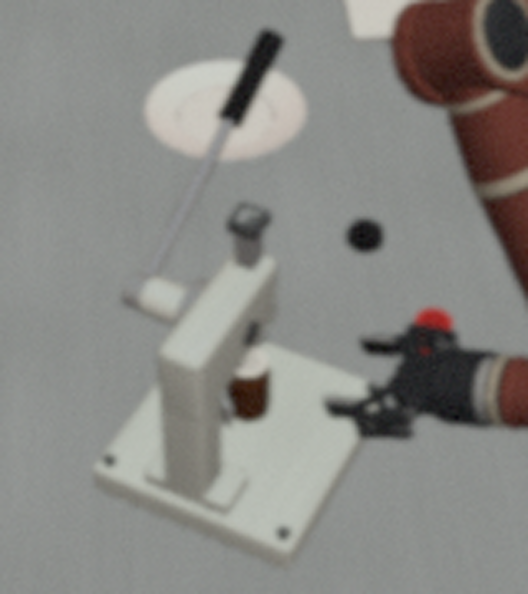

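```bash
python3 - <<'E'
import cv2
im=cv2.imread("pics/w13.png")[135:300,215:350]; cv2.imwrite("pics/w13c.png",cv2.resize(im,None,fx=3.6,fy=3.6,interpolation=cv2.INTER_CUBIC))
E
```

```text
(no output)
```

View pics/w13c.png

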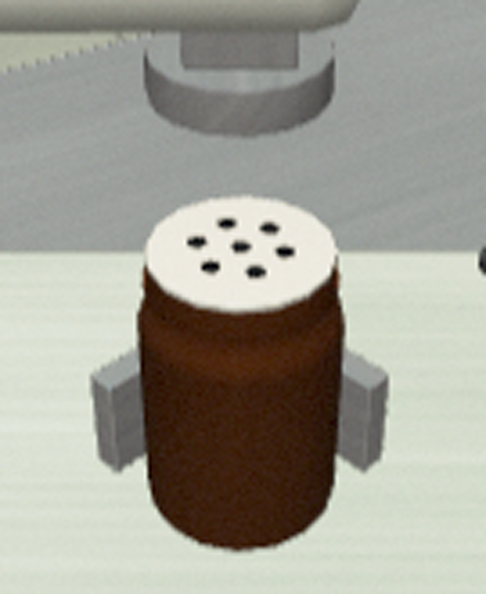

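```bash
python3 - <<'E'
from h import *
print(arm.read_time(),arm.read_ft_force()); print(ticket.finish_job())
E
```

```text
36.4417 [0.33643348 0.18259383 0.73089204]
the job is handed in; nothing more can be done
None
```

I slid the jar into the V stop, pressed the insert home with the lever, and eased the lever back up. I handed the job in at 36.4 s of the 67 s allowed, and no verdict was reported.

- **Jar:** I gripped the amber jar lightly and slid it until it pressed on the stop with about 7 N. After I let go, the wrist and side views put its axis within about 2 mm of the ram's.
- **Lever down:** I held the grip along its arc to a commanded 0.87 rad. The force rose sharply from 0.85 rad to about 22 N, so either the stop or the fully home insert had been reached. The force before that, 8 to 10 N at the grip, was a little below the 11 to 12 N the text suggests.
- **Lever up:** I stayed with it for about 7 s until it pressed against its upper stop, then let go. It did not spring back.

**Last checks:** The wrist close-up shows the insert's disc sitting on the rim with no collar visible. The jar is upright between both plates. The lever is up where it started, and the open gripper is clear of everything. The plate and cap look unmoved; I did not re-measure any of the four, and the closed jar and scraper were not compared closely at the end. There were small disagreements of 1 to 3 mm between the wrist-camera and fixed-camera positions, close to the calibration's 2 mm. The largest was at the grip, and I corrected for it.

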